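Rotate the spice tins on the counter shelf

ROBOT

A 6-joint arm with a two-finger parallel gripper is mounted at the origin on the work surface. World frame = base frame: x ahead of the robot, y to its left, z up, the work surface at z = 0. Lengths are in m, angles in rad, forces in N, time in s.
With the tool pointing down it reaches from about 0.375 to 0.925 m from the base axis. Payload 5.7 kg.
Tool frame: the origin (TCP) lies on the centre line of the jaws, within the pads' length; the fingertips stand 8 mm ahead of it and the grasp point (between the pads) lies 11 mm behind it; z points along the fingers, y is the line along which they close (so a half turn about z gives the same grasp; the last joint's range is limited). The gripper opens to 88 mm and grips with 3 to 60 N. Pads are 20 mm wide; open, the fingers measure 115 mm over their backs; the gripper's body (75 mm by 178 mm) begins 61 mm behind the grasp point.
Start: joints at [1.195, 0.359, 1.51, -0, 1.272, -0.115], TCP at [0.155, 0.58, 0.231] pointing down, gripper open.
Joint ranges: [-2.97, 2.97], [-1.01, 2.36], [0.21, 2.38], [-0.96, 4.11], [0.2, 2.71], [-2.98, 2.98]. Speed limits (rad/s): [2.39, 2.39, 3.14, 3.14, 3.14, 3.14].

INTERFACE

Orientations are given as [roll, pitch, yaw] about the fixed x, y, z axes, in that order (R = Rz(yaw) Ry(pitch) Rx(roll)).
In Python, from rig import r gives the robot as it stands. The module is installed in compiled form; this text tells all that it offers.
- The arm moves only by the tool servo_tool, never from a script. Its argument "series" is a list of rows, each an object with "dp": the shift along the tool's x, y, z in cm, a list of three; "rot": the turn, a rotation vector about the tool's x, y, z in rad, a list of three; "gripper": the finger opening in cm, from 0 to 8.78. In form: [{"dp": [tx, ty, tz], "rot": [wx, wy, wz], "gripper": gripper}, ...]. A call has exactly 10 rows; each row shifts and turns the commanded pose from where the row before left it, along the tool's axes as they then stand; what a row does not reach is not made up. A row lasts 1/10 s, in which the tool goes at most 50 mm and 8.59 degrees, less where a joint would pass 70% of its speed; a pose out of reach is approached as far as the arm can. A call is refused whole if a number of a shift passes 5 or a number of a turn 0.15, either way. A call with a gripper value outside its range is refused whole. The fingers move at their own pace and stop on an object; "newtons" is the grip in N (left out, the last holds). Time passes only in rows, so rows that do not move let the fingers close, or fill a call up. It gives the time, the measured TCP pose, the force, the opening and the grip force at its end, in the units of the state.
- r.state(): the state, without advancing time (a new reading comes with each control period).
- r.capture(name): name is "scene" or "top" or "wrist"; returns a dict with "image" (480x640x3 uint8, red, green, blue), "z_map" (480x640 float32, m along the optical axis (not along the pixel's ray), 0 where there is no reading), "mtx" (3x3 intrinsics, pixels), "D" ([k1, k2, p1, p2, k3] as OpenCV has them; the pictures are not rectified), "rvec" (rotation vector, rad) and "tvec" (3), from world to camera coordinates, as OpenCV has them; the wrist camera has in their place "hand_eye" (4x4, takes a point from camera to tool coordinates, whose origin is the TCP and whose axes are the flange's). Camera axes: x right, y down, z forward; pixel columns grow to the right and rows downward; lengths in m; the calibration is good to about 2 mm. A picture is of the moment at which its call begins: read the wrist's pose just before it.
- r.hand_in(): hands the job in; it is judged then, once.
The state is a dict: "time_s": time; "joints": joint angles; "qvel": joint speeds; "joint_torque": joint torques, N m; "tool_pos": TCP position; "eef_rot": TCP orientation; "contact_force": force on the tool from outside, world axes, zero at the start; "wrist_torque": the same for the moment, N m; "width": finger opening in m; "gripper_force": force on a finger pad.
Only numpy, scipy, OpenCV 4.12 (cv2) and the standard library are available. Lean on these libraries where they do the work, as an engineer would, in place of code of your own. Each camera call takes 0.05 s, during which the arm holds its last target. There are 200 camera calls.

TASK

Restock the row of medium spice tins on the little steel counter shelf: bring the older tin, which stands towards the back of its row, forward to the front lip (the robot's side), and then stand the fresh tin of the same shape and size, now out on the counter, behind it in the same row. Both tins must end upright on the shelf floor between the rails of that row; set them down rather than drop them, and leave the slim tall tin in the other row where it is.

Things in the scene. Friction and masses are not known exactly. Their poses are not given: they have to be found in the camera images.
- shelf: low fixed steel shelf 176 (x) by 250 mm (y), flat floor 40 mm above the counter; origin at its centre at counter level, x points to its back, the front lip (robot side) is at x = -88 mm. Two rows along x, centred at y = +58 and -58 mm, each 76 mm wide and 170 mm long inside (x -85 to 85), within rails and lips 3 mm thick, 12 mm above the floor. Either row may be the medium tins' one.
- old_tin: the older medium tin, standing on the shelf floor in the back half of one of the rows: plain aluminium tin with a paper band and a dark flat lid, straight-sided cylinder 56 mm in diameter and 90 mm high, about 0.2 kg; origin at the centre of its underside, z up; its yaw means nothing
- new_tin: the fresh medium tin, standing on the counter among other containers (a squat tin, a small tin, a sauce bottle; its spot varies): plain aluminium tin with a paper band and a dark flat lid, straight-sided cylinder 56 mm in diameter and 90 mm high, about 0.2 kg; origin at the centre of its underside, z up; its yaw means nothing
- slim_tin: slim tall tin of the same materials, 42 mm in diameter and 130 mm high, standing in the other row of the shelf; to be left alone; origin at the centre of its underside

How it is judged:
On the way:
1. the older tin stands at the front of its row (x of old_tin in the frame of shelf below -0.039 m and angle between old_tin's own z axis and vertical below 0.15 rad and z of old_tin in the frame of shelf between 0.034 and 0.048 m and ((y of old_tin in the frame of shelf between 0.042 and 0.074 m and y of slim_tin in the frame of shelf below 0 m) or (y of old_tin in the frame of shelf between -0.074 and -0.042 m and y of slim_tin in the frame of shelf above 0 m))), for 0.2 s.
At the end, for the whole second after the job is handed in: The older tin stands upright (within about 8 degrees) on the shelf floor in its own row, its front no more than 18 mm from the front lip; the fresh tin stands upright behind it in the same row, between the rails; both at rest, and the slim tin still in the other row (x of old_tin in the frame of shelf below -0.039 m and x of new_tin in the frame of shelf above -0.012 m and angle between each of old_tin, new_tin's own z axis and vertical below 0.15 rad and z of old_tin in the frame of shelf between 0.034 and 0.048 m and z of new_tin in the frame of shelf between 0.034 and 0.048 m and ((y of old_tin in the frame of shelf between 0.042 and 0.074 m and y of new_tin in the frame of shelf between 0.042 and 0.074 m and y of slim_tin in the frame of shelf below 0 m) or (y of old_tin in the frame of shelf between -0.074 and -0.042 m and y of new_tin in the frame of shelf between -0.074 and -0.042 m and y of slim_tin in the frame of shelf above 0 m)) and linear speed of each of old_tin, new_tin below 0.02 m/s); the robot touches nothing.
It fails at once if the slim tall tin is moved more than 15 mm (distance of slim_tin from where it was at the start of the episode above 0.015 m).
It fails at once if a tin is dropped or banged onto the shelf (over 60 N) (contact force between any of old_tin, new_tin and shelf above 60 N).
It also fails if it takes over 53 s, if anything falls off the work surface, if the arm or the gripper's body presses on something with over 40 N, if the wrist force passes 120 N, or if a joint passes its speed limit or range.

## Working session

There is one attempt and no reset: what is moved stays moved. The work goes in short steps, Python scripts to look and compute and a tool call to move; the robot and the scene stay as the last step left them, time stands still between calls to the robot, and variables do not carry over. Pictures are saved under pics/ and viewed, at most 10 in all, crops included, and the job is handed in when it is done.

Besides the shell and the picture viewer there is one more tool, called after "Emit:" as name([rows], argument=value, ...), one row to a line, values as JSON. servo_tool: Moves the arm, as the interface text tells. Its arguments: {"type":"object","properties":{"series":{"type":"array"},"newtons":{"type":"number"}},"required":["series"]}

```bash
mkdir -p pics
python3 - <<'E'
from rig import r
import cv2,numpy as np,pickle
s=r.state();print({k:np.round(v,3).tolist() for k,v in s.items()})
for n in("scene","top"):
    c=r.capture(n);pickle.dump(c,open(n+".pkl","wb"));cv2.imwrite(f"pics/{n}0.png",c["image"][:,:,::-1])
    R=cv2.Rodrigues(np.array(c["rvec"],float))[0];print(n,(-R.T@np.array(c["tvec"]).ravel()).round(3),R.round(2).tolist())
E
```

```text
{'time_s': 0.0, 'joints': [1.195, 0.36, 1.511, -0.0, 1.272, -0.115], 'qvel': [0.001, 0.001, -0.001, 0.001, -0.001, 0.001], 'joint_torque': [0.002, -51.538, -27.074, 0.068, 0.035, -0.0], 'tool_pos': [0.154, 0.579, 0.23], 'eef_rot': [-3.14, -0.0, 2.881], 'contact_force': [0.036, -0.288, -0.154], 'wrist_torque': [-0.002, 0.028, 0.005], 'gripper_force': 0.0, 'width': 0.088}
scene [ 1.151 -0.447  0.887] [[0.56, 0.83, -0.01], [0.61, -0.42, -0.67], [-0.56, 0.37, -0.74]]
top [ 0.37  -0.023  1.221] [[0.0, -1.0, -0.01], [-0.99, -0.0, -0.13], [0.13, 0.01, -0.99]]
```

View pics/scene0.png

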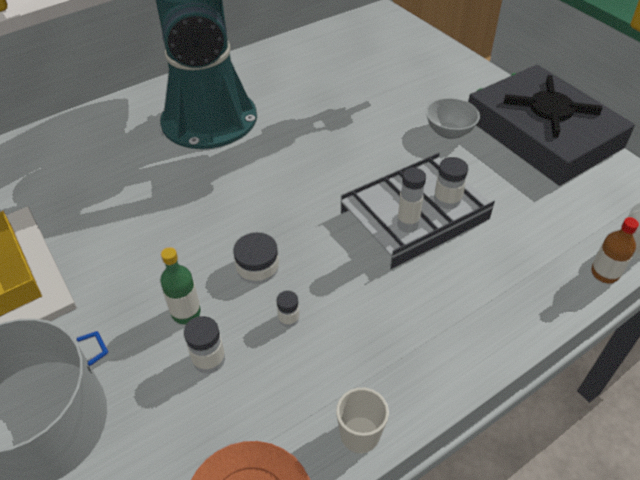

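View pics/top0.png

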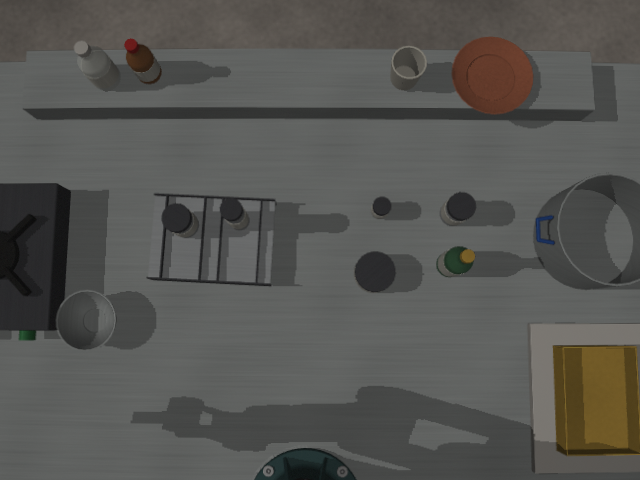

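The scene view shows the old tin (lid at about 452,170) and the slim tin (412,180) on the shelf, with the new tin at (203,345) beside the green bottle. In the top view the old lid is at (178,218) in the left (+y) row, the slim lid at (233,210), the new lid at (461,207), the bottle at (459,262) and the shelf at about (212,240).

```bash
cat > h.py <<'E'
import cv2,numpy as np,pickle
def ray(c,uv,z):
    R=cv2.Rodrigues(np.array(c["rvec"],float))[0];C=-R.T@np.array(c["tvec"],float).ravel()
    p=cv2.undistortPoints(np.array(uv,float).reshape(-1,1,2),np.array(c["mtx"],float),np.array(c["D"],float)).reshape(-1,2)
    d=np.c_[p,np.ones(len(p))]@R
    return C+d*((z-C[2])/d[:,2])[:,None]
def cloud(c):
    v,u=np.nonzero(c["z_map"]>0);R=cv2.Rodrigues(np.array(c["rvec"],float))[0]
    p=cv2.undistortPoints(np.c_[u,v].astype(float).reshape(-1,1,2),np.array(c["mtx"],float),np.array(c["D"],float)).reshape(-1,2)
    P=(np.c_[p,np.ones(len(p))]*c["z_map"][v,u][:,None]-np.array(c["tvec"],float).ravel())@R
    return u,v,P
E
python3 - <<'E'
from h import *
for n in("top","scene"):
    c=pickle.load(open(n+".pkl","rb"));g=c["image"].max(2);u,v,P=cloud(c)
    print(n)
    seeds=dict(old=(178,218,.13),slim=(233,210,.17),new=(461,207,.09),small=(381,206,.06)) if n=="top" else dict(old=(453,167,.13),slim=(413,177,.17),new=(203,330,.09))
    for k,(a,b,z) in seeds.items():
        box=np.zeros_like(g);box[b-26:b+27,a-26:a+27]=1
        near=(abs(u-a)<5)&(abs(v-b)<5)
        if n=='top':zz=np.median(P[near,2])
        m=((g<g[b,a]+14)&(box>0)).astype(np.uint8);m=cv2.morphologyEx(m,cv2.MORPH_OPEN,np.ones((7,7)))
        l,lab=cv2.connectedComponents(m)
        m=(lab==lab[b,a]).astype(np.uint8);ys,xs=np.nonzero(m)
        # depth points of the lid's top
        sel=(m[v,u]>0)&(abs(P[:,2]-z)<.006);Q=P[sel]
        W=ray(c,np.c_[xs,ys],z)
        print(k,len(xs),g[b,a],"zmed",np.median(P[near,2]).round(3),"raybox",((W.min(0)+W.max(0))/2).round(4),np.ptp(W,axis=0).round(3),"cloud",len(Q),((Q.min(0)+Q.max(0))/2).round(4) if len(Q) else 0, np.ptp(Q,axis=0).round(3) if len(Q) else 0)
    if n=="top":
        for nm,(a0,a1,b0,b1) in dict(bottle=(436,478,244,280),pot=(530,640,175,292)).items():
            s=(u>=a0)&(u<a1)&(v>=b0)&(v<b1)&(P[:,2]>.03);print(nm,P[s].min(0).round(3),P[s].max(0).round(3))
        s=(u>140)&(u<285)&(v>185)&(v<295)&(abs(P[:,2]-.04)<.02)
        Q=P[s];print("shelf",len(Q));h=cv2.minAreaRect(Q[:,:2].astype(np.float32));print(h,cv2.boxPoints(h).round(3).tolist())
        im=c["image"][180:300,135:290,::-1];cv2.imwrite("pics/shelf.png",cv2.resize(cv2.convertScaleAbs(im,alpha=2),None,fx=5,fy=5,interpolation=cv2.INTER_CUBIC))
E
```

```text
top
old 731 44 zmed 0.13 raybox [0.565  0.2459 0.13  ] [0.054 0.058 0.   ] cloud 644 [0.5663 0.2481 0.1299] [0.052 0.055 0.012]
slim 483 43 zmed 0.17 raybox [0.5749 0.135  0.17  ] [0.045 0.041 0.   ] cloud 389 [0.5763 0.1364 0.1696] [0.04  0.039 0.011]
new 647 44 zmed 0.089 raybox [ 0.5974 -0.3055  0.09  ] [0.054 0.056 0.   ] cloud 587 [ 0.5993 -0.3066  0.0899] [0.052 0.055 0.012]
small 254 44 zmed 0.059 raybox [ 0.6036 -0.1524  0.06  ] [0.033 0.033 0.   ] cloud 234 [ 0.6041 -0.1527  0.06  ] [0.033 0.034 0.012]
bottle [ 0.464 -0.323  0.03 ] [ 0.518 -0.268  0.169]
pot [ 0.438 -0.695  0.03 ] [ 0.657 -0.444  0.136]
shelf 9024
((0.5386370420455933, 0.19553813338279724), (0.25272107124328613, 0.17724674940109253), 87.306396484375) [[0.4440000057220459, 0.0729999989271164], [0.6209999918937683, 0.06499999761581421], [0.6330000162124634, 0.3179999887943268], [0.4560000002384186, 0.32600000500679016]]
scene
old 577 70 zmed 0.129 raybox [0.5764 0.2383 0.13  ] [0.062 0.065 0.   ] cloud 436 [0.5702 0.2454 0.1287] [0.054 0.053 0.009]
slim 465 72 zmed 0.169 raybox [0.5821 0.128  0.17  ] [0.056 0.052 0.   ] cloud 301 [0.5779 0.1355 0.1684] [0.042 0.041 0.008]
new 992 74 zmed 0.089 raybox [ 0.605  -0.3105  0.09  ] [0.07  0.054 0.   ] cloud 838 [ 0.6031 -0.31    0.0885] [0.057 0.054 0.009]
```

View pics/shelf.png

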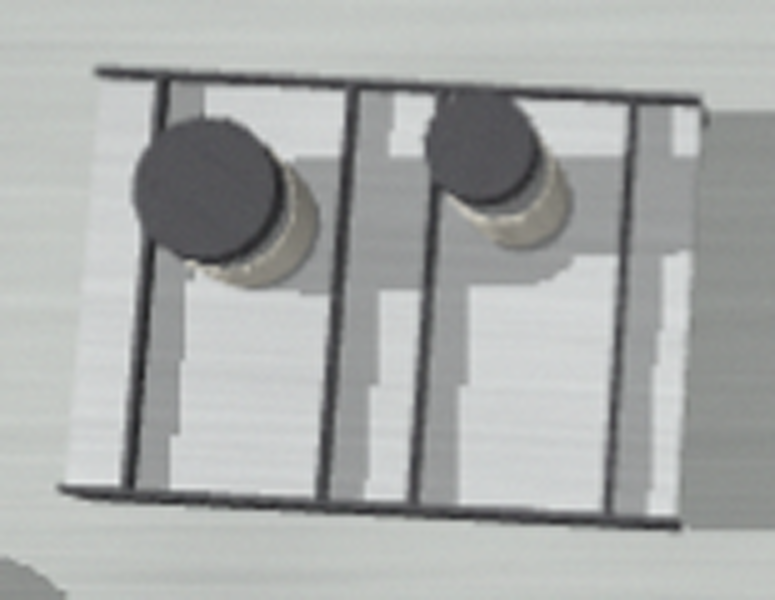

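The crop shows the shelf slightly turned, with rail lines at about x=150, 340, 430 and 620 px. The old tin is in the +y row and the slim tin in the other. I'll turn the jaws to close along the shelf's x first.

Emit:
servo_tool([
  {"dp": [0, 0, 0], "rot": [0, 0, 0.136], "gripper": 8.7},
  {"dp": [0, 0, 0], "rot": [0, 0, 0.136], "gripper": 8.7},
  {"dp": [0, 0, 0], "rot": [0, 0, 0.136], "gripper": 8.7},
  {"dp": [0, 0, 0], "rot": [0, 0, 0.136], "gripper": 8.7},
  {"dp": [0, 0, 0], "rot": [0, 0, 0.136], "gripper": 8.7},
  {"dp": [0, 0, 0], "rot": [0, 0, 0.136], "gripper": 8.7},
  {"dp": [0, 0, 0], "rot": [0, 0, 0.136], "gripper": 8.7},
  {"dp": [0, 0, 0], "rot": [0, 0, 0.136], "gripper": 8.7},
  {"dp": [0, 0, 0], "rot": [0, 0, 0.136], "gripper": 8.7},
  {"dp": [0, 0, 0], "rot": [0, 0, 0.136], "gripper": 8.7},
], newtons=20)

```text
time_s: 1.1
tool_pos: [0.1546, 0.5793, 0.2301]
eef_rot: [-3.141, 0.001, 1.515]
contact_force: [1.3, -0.5, 0.5]
width: 0.0864
gripper_force: 0.0
```

Emit:
servo_tool([
  {"dp": [-2.8, 3.8, 0], "rot": [0, 0, 0], "gripper": 8.7},
  {"dp": [-2.8, 3.8, 0], "rot": [0, 0, 0], "gripper": 8.7},
  {"dp": [-2.8, 3.8, 0], "rot": [0, 0, 0], "gripper": 8.7},
  {"dp": [-2.8, 3.8, 0], "rot": [0, 0, 0], "gripper": 8.7},
  {"dp": [-2.8, 3.8, 0], "rot": [0, 0, 0], "gripper": 8.7},
  {"dp": [-2.8, 3.8, 0], "rot": [0, 0, 0], "gripper": 8.7},
  {"dp": [-2.8, 3.8, 0], "rot": [0, 0, 0], "gripper": 8.7},
  {"dp": [-2.8, 3.8, 0], "rot": [0, 0, 0], "gripper": 8.7},
  {"dp": [-2.8, 3.8, 0], "rot": [0, 0, 0], "gripper": 8.7},
  {"dp": [-2.8, 3.8, 0], "rot": [0, 0, 0], "gripper": 8.7},
])

```text
time_s: 2.1
tool_pos: [0.5212, 0.2794, 0.2303]
eef_rot: [-3.141, 0.0, 1.521]
contact_force: [0.7, 0.1, -0.6]
width: 0.087
gripper_force: 0.0
```

Emit:
servo_tool([
  {"dp": [-1, 1.6, 0], "rot": [0, 0, 0], "gripper": 8.7},
  {"dp": [-1, 1.6, 0], "rot": [0, 0, 0], "gripper": 8.7},
  {"dp": [-1, 1.6, 0], "rot": [0, 0, 0], "gripper": 8.7},
  {"dp": [0, 0, 1], "rot": [0, 0, 0], "gripper": 8.7},
  {"dp": [0, 0, 1], "rot": [0, 0, 0], "gripper": 8.7},
  {"dp": [0, 0, 1], "rot": [0, 0, 0], "gripper": 8.7},
  {"dp": [0, 0, 0], "rot": [0, 0, 0], "gripper": 8.7},
  {"dp": [0, 0, 0], "rot": [0, 0, 0], "gripper": 8.7},
  {"dp": [0, 0, 0], "rot": [0, 0, 0], "gripper": 8.7},
  {"dp": [0, 0, 0], "rot": [0, 0, 0], "gripper": 8.7},
])

```text
time_s: 3.1
tool_pos: [0.5668, 0.249, 0.2012]
eef_rot: [3.141, -0.0, 1.521]
contact_force: [-0.2, 0.1, 0.2]
width: 0.0871
gripper_force: 0.0
```

```bash
cat >> h.py <<'E'
from scipy.spatial.transform import Rotation as Ro
def wrist(r):
    s=r.state();c=r.capture("wrist");v,u=np.nonzero(c["z_map"]>0)
    p=cv2.undistortPoints(np.c_[u,v].astype(float).reshape(-1,1,2),np.array(c["mtx"],float),np.array(c["D"],float)).reshape(-1,2)
    P=np.c_[p,np.ones(len(p))]*c["z_map"][v,u][:,None];H=np.array(c["hand_eye"])
    P=P@H[:3,:3].T+H[:3,3];W=P@Ro.from_euler("xyz",s["eef_rot"]).as_matrix().T+np.array(s["tool_pos"])
    return s,c,u,v,P,W
def top(W,z,xy):
    s=(abs(W[:,2]-z)<.005)&(np.hypot(*(W[:,:2]-xy).T)<.045);Q=W[s]
    (cx,cy),rad=cv2.minEnclosingCircle(Q[:,:2].astype(np.float32)) if len(Q) else ((0,0),0)
    return len(Q),round(cx,4),round(cy,4),round(rad,4),Q.min(0).round(4),Q.max(0).round(4)
E
python3 - <<'E'
from h import *
from rig import r
s,c,u,v,P,W=wrist(r);print(s["tool_pos"],s["eef_rot"])
cv2.imwrite("pics/w1.png",c["image"][:,:,::-1]);print(top(W,.13,(.567,.247)))
E
```

```text
[0.5668348  0.24900365 0.2011776 ] [ 3.14075185e+00 -2.61577793e-04  1.52114668e+00]
(5520, 0.5683, 0.2482, 0.028, array([0.5405, 0.2203, 0.125 ]), array([0.5958, 0.2759, 0.1323]))
```

View pics/w1.png

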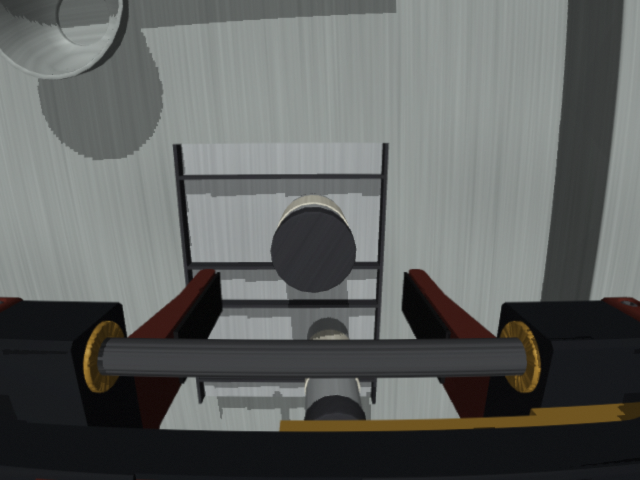

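The wrist view shows the old lid at about (313,250), midway between the fingers at (205,300) and (420,300). The tool is centred to 1–2 mm, so I'll descend and grip.

Emit:
servo_tool([
  {"dp": [0, 0.1, 1.6], "rot": [0, 0, 0], "gripper": 8.7},
  {"dp": [0, 0, 1.6], "rot": [0, 0, 0], "gripper": 8.7},
  {"dp": [0, 0, 1.6], "rot": [0, 0, 0], "gripper": 8.7},
  {"dp": [0, 0, 1.6], "rot": [0, 0, 0], "gripper": 8.7},
  {"dp": [0, 0, 1.6], "rot": [0, 0, 0], "gripper": 8.7},
  {"dp": [0, 0, 1.6], "rot": [0, 0, 0], "gripper": 8.7},
  {"dp": [0, 0, 1.6], "rot": [0, 0, 0], "gripper": 8.7},
  {"dp": [0, 0, 0], "rot": [0, 0, 0], "gripper": 8.7},
  {"dp": [0, 0, 0], "rot": [0, 0, 0], "gripper": 6.4},
  {"dp": [0, 0, 0], "rot": [0, 0, 0], "gripper": 6.0},
], newtons=20)

```text
time_s: 4.15
tool_pos: [0.5685, 0.2488, 0.0897]
eef_rot: [3.14, -0.0, 1.521]
contact_force: [1.0, -0.1, 0.6]
width: 0.0747
gripper_force: 0.0
```

Emit:
servo_tool([
  {"dp": [0, 0, 0], "rot": [0, 0, 0], "gripper": 5.7},
  {"dp": [0, 0, 0], "rot": [0, 0, 0], "gripper": 5.5},
  {"dp": [0, 0, 0], "rot": [0, 0, 0], "gripper": 5.2},
  {"dp": [0, 0, 0], "rot": [0, 0, 0], "gripper": 5.0},
  {"dp": [0, 0, 0], "rot": [0, 0, 0], "gripper": 5.0},
  {"dp": [0, 0, 0], "rot": [0, 0, 0], "gripper": 5.0},
  {"dp": [0, 0, 0], "rot": [0, 0, 0], "gripper": 5.0},
  {"dp": [0, 0, 0], "rot": [0, 0, 0], "gripper": 5.0},
  {"dp": [0, 0, -0.4], "rot": [0, 0, 0], "gripper": 5.0},
  {"dp": [0, 0, -0.4], "rot": [0, 0, 0], "gripper": 5.0},
])

```text
time_s: 5.15
tool_pos: [0.5672, 0.2484, 0.0964]
eef_rot: [-3.14, 0.001, 1.521]
contact_force: [0.2, 0.1, -2.4]
width: 0.0558
gripper_force: 20.0
```

Emit:
servo_tool([
  {"dp": [0.05, -0.95, 0], "rot": [0, 0, 0], "gripper": 5.0},
  {"dp": [0.05, -0.95, 0], "rot": [0, 0, 0], "gripper": 5.0},
  {"dp": [0.05, -0.95, 0], "rot": [0, 0, 0], "gripper": 5.0},
  {"dp": [0.05, -0.95, 0], "rot": [0, 0, 0], "gripper": 5.0},
  {"dp": [0.05, -0.95, 0], "rot": [0, 0, 0], "gripper": 5.0},
  {"dp": [0.05, -0.95, 0], "rot": [0, 0, 0], "gripper": 5.0},
  {"dp": [0.05, -0.95, 0], "rot": [0, 0, 0], "gripper": 5.0},
  {"dp": [0.05, -0.95, 0], "rot": [0, 0, 0], "gripper": 5.0},
  {"dp": [0, 0, 0], "rot": [0, 0, 0], "gripper": 5.0},
  {"dp": [0, 0, 0], "rot": [0, 0, 0], "gripper": 5.0},
])

```text
time_s: 6.15
tool_pos: [0.492, 0.2565, 0.0968]
eef_rot: [3.141, 0.0, 1.521]
contact_force: [-0.4, -0.3, -2.3]
width: 0.0556
gripper_force: 20.0
```

Emit:
servo_tool([
  {"dp": [0, 0, 0.1], "rot": [0, 0, 0], "gripper": 5.0},
  {"dp": [0, 0, 0.1], "rot": [0, 0, 0], "gripper": 5.0},
  {"dp": [0, 0, 0.1], "rot": [0, 0, 0], "gripper": 5.0},
  {"dp": [0, 0, 0.1], "rot": [0, 0, 0], "gripper": 5.0},
  {"dp": [0, 0, 0.1], "rot": [0, 0, 0], "gripper": 5.0},
  {"dp": [0, 0, 0.1], "rot": [0, 0, 0], "gripper": 5.0},
  {"dp": [0, 0, 0.1], "rot": [0, 0, 0], "gripper": 5.0},
  {"dp": [0, 0, 0], "rot": [0, 0, 0], "gripper": 5.0},
  {"dp": [0, 0, 0], "rot": [0, 0, 0], "gripper": 5.0},
  {"dp": [0, 0, 0], "rot": [0, 0, 0], "gripper": 5.0},
])

```text
time_s: 7.15
tool_pos: [0.492, 0.2564, 0.0897]
eef_rot: [3.142, 0.0, 1.521]
contact_force: [0.5, -0.1, -2.5]
width: 0.0557
gripper_force: 20.0
```

Emit:
servo_tool([
  {"dp": [0, 0, 0.04], "rot": [0, 0, 0], "gripper": 5.0},
  {"dp": [0, 0, 0.04], "rot": [0, 0, 0], "gripper": 5.0},
  {"dp": [0, 0, 0.04], "rot": [0, 0, 0], "gripper": 5.0},
  {"dp": [0, 0, 0], "rot": [0, 0, 0], "gripper": 5.0},
  {"dp": [0, 0, 0], "rot": [0, 0, 0], "gripper": 5.0},
  {"dp": [0, 0, 0], "rot": [0, 0, 0], "gripper": 5.0},
  {"dp": [0, 0, 0], "rot": [0, 0, 0], "gripper": 5.0},
  {"dp": [0, 0, 0], "rot": [0, 0, 0], "gripper": 5.0},
  {"dp": [0, 0, 0], "rot": [0, 0, 0], "gripper": 5.0},
  {"dp": [0, 0, 0], "rot": [0, 0, 0], "gripper": 5.0},
])

```text
time_s: 8.15
tool_pos: [0.492, 0.2564, 0.0893]
eef_rot: [3.141, -0.0, 1.521]
contact_force: [-2.6, -0.0, 7.5]
width: 0.0559
gripper_force: 20.0
```

Contact with the floor. Release by 1.2 cm and go up.

Emit:
servo_tool([
  {"dp": [0, 0, 0], "rot": [0, 0, 0], "gripper": 5.7},
  {"dp": [0, 0, 0], "rot": [0, 0, 0], "gripper": 6.2},
  {"dp": [0, 0, 0], "rot": [0, 0, 0], "gripper": 7.0},
  {"dp": [0, 0, 0], "rot": [0, 0, 0], "gripper": 8.0},
  {"dp": [0, 0, 0], "rot": [0, 0, 0], "gripper": 8.7},
  {"dp": [0, 0, 0], "rot": [0, 0, 0], "gripper": 8.7},
  {"dp": [0, 0, -2], "rot": [0, 0, 0], "gripper": 8.7},
  {"dp": [0, 0, -3], "rot": [0, 0, 0], "gripper": 8.7},
  {"dp": [0, 0, -4], "rot": [0, 0, 0], "gripper": 8.7},
  {"dp": [0, 0, -4], "rot": [0, 0, 0], "gripper": 8.7},
])

```text
time_s: 9.15
tool_pos: [0.4914, 0.2562, 0.2194]
eef_rot: [-3.14, 0.001, 1.521]
contact_force: [1.2, 0.6, 0.6]
width: 0.0868
gripper_force: 0.0
```

Run:
```python
from h import *
from rig import r
s,c,u,v,P,W=wrist(r);print(s["tool_pos"],s["width"]);print(top(W,.13,(.492,.256)))
c=r.capture("top");u,v,P=cloud(c);print(top(P,.13,(.492,.256)),top(P,.17,(.576,.136)),top(P,.09,(.6,-.307)))
s=(u>140)&(u<285)&(v>185)&(v<295)&(abs(P[:,2]-.04)<.02);print(cv2.minAreaRect(P[s][:,:2].astype(np.float32)))
```

```text
[0.49138983 0.25619463 0.21935727] 0.0867590981919555
(4807, 0.4923, 0.2559, 0.028, array([0.465 , 0.2284, 0.125 ]), array([0.5202, 0.2835, 0.1322]))
(652, 0.4914, 0.2564, 0.0283, array([0.4636, 0.2288, 0.125 ]), array([0.5194, 0.2823, 0.135 ])) (391, 0.5762, 0.1373, 0.0209, array([0.5563, 0.1165, 0.165 ]), array([0.5961, 0.1579, 0.1741])) (585, 0.6008, -0.3072, 0.0284, array([ 0.5738, -0.3346,  0.0851]), array([ 0.6272, -0.2795,  0.095 ]))
((0.5386806130409241, 0.19483330845832825), (0.2519053816795349, 0.17715176939964294), 87.4239730834961)
```

Old tin placed (x' ≈ -0.050, y' ≈ 0.058), slim tin unmoved. Now to the fresh tin.

Emit:
servo_tool([
  {"dp": [-4.4, 1.1, 0], "rot": [0, 0, 0], "gripper": 8.7},
  {"dp": [-4.4, 1.1, 0], "rot": [0, 0, 0], "gripper": 8.7},
  {"dp": [-4.4, 1.1, 0], "rot": [0, 0, 0], "gripper": 8.7},
  {"dp": [-4.4, 1.1, 0], "rot": [0, 0, 0], "gripper": 8.7},
  {"dp": [-4.4, 1.1, 0], "rot": [0, 0, 0], "gripper": 8.7},
  {"dp": [-4.4, 1.1, 0], "rot": [0, 0, 0], "gripper": 8.7},
  {"dp": [-4.4, 1.1, 0], "rot": [0, 0, 0], "gripper": 8.7},
  {"dp": [-4.4, 1.1, 0], "rot": [0, 0, 0], "gripper": 8.7},
  {"dp": [-4.4, 1.1, 0], "rot": [0, 0, 0], "gripper": 8.7},
  {"dp": [-4.4, 1.1, 0], "rot": [0, 0, 0], "gripper": 8.7},
])

```text
time_s: 10.25
tool_pos: [0.5795, -0.1902, 0.2176]
eef_rot: [-3.141, -0.0, 1.521]
contact_force: [0.9, -0.3, 0.3]
width: 0.0868
gripper_force: 0.0
```

Emit:
servo_tool([
  {"dp": [0, 0, 0], "rot": [0, 0, 0.14], "gripper": 8.7},
  {"dp": [0, 0, 0], "rot": [0, 0, 0.14], "gripper": 8.7},
  {"dp": [0, 0, 0], "rot": [0, 0, 0.14], "gripper": 8.7},
  {"dp": [0, 0, 0], "rot": [0, 0, 0.14], "gripper": 8.7},
  {"dp": [0, 0, 0], "rot": [0, 0, 0.14], "gripper": 8.7},
  {"dp": [0, 0, 0], "rot": [0, 0, 0.14], "gripper": 8.7},
  {"dp": [0, 0, 0], "rot": [0, 0, 0.14], "gripper": 8.7},
  {"dp": [0, 0, 0], "rot": [0, 0, 0.14], "gripper": 8.7},
  {"dp": [0, 0, 0], "rot": [0, 0, 0.14], "gripper": 8.7},
  {"dp": [0, 0, 0], "rot": [0, 0, 0.14], "gripper": 8.7},
])

```text
time_s: 11.25
tool_pos: [0.5794, -0.1883, 0.2174]
eef_rot: [-3.141, 0.001, 0.115]
contact_force: [0.2, 0.1, -0.1]
width: 0.087
gripper_force: 0.0
```

Emit:
servo_tool([
  {"dp": [0.15, 3.0, 0], "rot": [0, 0, 0], "gripper": 8.7},
  {"dp": [0.15, 3.0, 0], "rot": [0, 0, 0], "gripper": 8.7},
  {"dp": [0.15, 3.0, 0], "rot": [0, 0, 0], "gripper": 8.7},
  {"dp": [0.15, 3.0, 0], "rot": [0, 0, 0], "gripper": 8.7},
  {"dp": [0, 0, 1.5], "rot": [0, 0, 0], "gripper": 8.7},
  {"dp": [0, 0, 1.5], "rot": [0, 0, 0], "gripper": 8.7},
  {"dp": [0, 0, 1.5], "rot": [0, 0, 0], "gripper": 8.7},
  {"dp": [0, 0, 0], "rot": [0, 0, 0], "gripper": 8.7},
  {"dp": [0, 0, 0], "rot": [0, 0, 0], "gripper": 8.7},
  {"dp": [0, 0, 0], "rot": [0, 0, 0], "gripper": 8.7},
])

```text
time_s: 12.25
tool_pos: [0.6007, -0.3065, 0.1741]
eef_rot: [3.141, -0.001, 0.122]
contact_force: [-0.9, -0.2, -0.0]
width: 0.0868
gripper_force: 0.0
```

Run:
```python
from h import *
from rig import r
s,c,u,v,P,W=wrist(r);print(s["tool_pos"],s["eef_rot"]);print(top(W,.09,(.6,-.307)))
cv2.imwrite("pics/w2.png",c["image"][:,:,::-1])
```

```text
[ 0.60068236 -0.30646706  0.17405492] [ 3.14100105e+00 -6.23624706e-04  1.21621856e-01]
(4998, 0.602, -0.3092, 0.028, array([ 0.5746, -0.337 ,  0.085 ]), array([ 0.6297, -0.2816,  0.0922]))
```

View pics/w2.png

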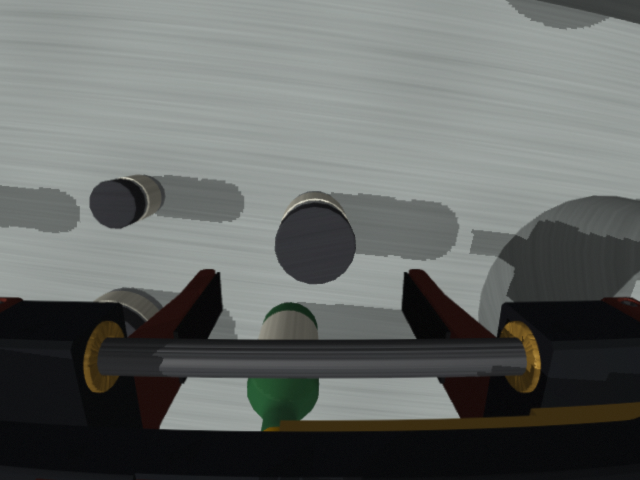

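The new lid is at (315,243), between the fingers, with the bottle clear behind at (283,360). Descend and grip.

Emit:
servo_tool([
  {"dp": [0.1, 0.2, 1.45], "rot": [0, 0, 0], "gripper": 8.7},
  {"dp": [0, 0, 1.45], "rot": [0, 0, 0], "gripper": 8.7},
  {"dp": [0, 0, 1.45], "rot": [0, 0, 0], "gripper": 8.7},
  {"dp": [0, 0, 1.45], "rot": [0, 0, 0], "gripper": 8.7},
  {"dp": [0, 0, 1.45], "rot": [0, 0, 0], "gripper": 8.7},
  {"dp": [0, 0, 1.45], "rot": [0, 0, 0], "gripper": 8.7},
  {"dp": [0, 0, 1.45], "rot": [0, 0, 0], "gripper": 8.7},
  {"dp": [0, 0, 1.45], "rot": [0, 0, 0], "gripper": 8.7},
  {"dp": [0, 0, 0], "rot": [0, 0, 0], "gripper": 6.4},
  {"dp": [0, 0, 0], "rot": [0, 0, 0], "gripper": 6.0},
])

```text
time_s: 13.3
tool_pos: [0.6014, -0.3087, 0.0571]
eef_rot: [-3.141, 0.001, 0.121]
contact_force: [-1.0, 0.6, 0.7]
width: 0.0741
gripper_force: 0.0
```

Emit:
servo_tool([
  {"dp": [0, 0, 0], "rot": [0, 0, 0], "gripper": 5.7},
  {"dp": [0, 0, 0], "rot": [0, 0, 0], "gripper": 5.5},
  {"dp": [0, 0, 0], "rot": [0, 0, 0], "gripper": 5.2},
  {"dp": [0, 0, 0], "rot": [0, 0, 0], "gripper": 5.0},
  {"dp": [0, 0, 0], "rot": [0, 0, 0], "gripper": 5.0},
  {"dp": [0, 0, 0], "rot": [0, 0, 0], "gripper": 5.0},
  {"dp": [0, 0, 0], "rot": [0, 0, 0], "gripper": 5.0},
  {"dp": [0, 0, 0], "rot": [0, 0, 0], "gripper": 5.0},
  {"dp": [0, 0, 0], "rot": [0, 0, 0], "gripper": 5.0},
  {"dp": [0, 0, 0], "rot": [0, 0, 0], "gripper": 5.0},
])

```text
time_s: 14.3
tool_pos: [0.6021, -0.3091, 0.0584]
eef_rot: [3.141, -0.001, 0.121]
contact_force: [-0.3, 0.4, 5.1]
width: 0.0556
gripper_force: 20.0
```

Emit:
servo_tool([
  {"dp": [0, 0, -1.0], "rot": [0, 0, 0], "gripper": 5.0},
  {"dp": [0, 0, -2.0], "rot": [0, 0, 0], "gripper": 5.0},
  {"dp": [0, 0, -2.1], "rot": [0, 0, 0], "gripper": 5.0},
  {"dp": [0, 0, -2.1], "rot": [0, 0, 0], "gripper": 5.0},
  {"dp": [0, 0, -2.1], "rot": [0, 0, 0], "gripper": 5.0},
  {"dp": [0, 0, -2.1], "rot": [0, 0, 0], "gripper": 5.0},
  {"dp": [0, 0, -2.1], "rot": [0, 0, 0], "gripper": 5.0},
  {"dp": [0, 0, -2.1], "rot": [0, 0, 0], "gripper": 5.0},
  {"dp": [0, 0, -2.1], "rot": [0, 0, 0], "gripper": 5.0},
  {"dp": [0, 0, -2.1], "rot": [0, 0, 0], "gripper": 5.0},
])

```text
time_s: 15.3
tool_pos: [0.6007, -0.3084, 0.256]
eef_rot: [-3.141, 0.001, 0.121]
contact_force: [0.0, -1.1, -2.6]
width: 0.0558
gripper_force: 20.0
```

Emit:
servo_tool([
  {"dp": [0, 0, 0], "rot": [0, 0, -0.14], "gripper": 5.0},
  {"dp": [0, 0, 0], "rot": [0, 0, -0.14], "gripper": 5.0},
  {"dp": [0, 0, 0], "rot": [0, 0, -0.14], "gripper": 5.0},
  {"dp": [0, 0, 0], "rot": [0, 0, -0.14], "gripper": 5.0},
  {"dp": [0, 0, 0], "rot": [0, 0, -0.14], "gripper": 5.0},
  {"dp": [0, 0, 0], "rot": [0, 0, -0.14], "gripper": 5.0},
  {"dp": [0, 0, 0], "rot": [0, 0, -0.14], "gripper": 5.0},
  {"dp": [0, 0, 0], "rot": [0, 0, -0.14], "gripper": 5.0},
  {"dp": [0, 0, 0], "rot": [0, 0, -0.14], "gripper": 5.0},
  {"dp": [0, 0, 0], "rot": [0, 0, -0.14], "gripper": 5.0},
])

```text
time_s: 16.3
tool_pos: [0.6008, -0.3084, 0.2551]
eef_rot: [-3.14, -0.001, 1.527]
contact_force: [-0.3, -0.1, -2.1]
width: 0.056
gripper_force: 20.0
```

Emit:
servo_tool([
  {"dp": [2.5, -0.2, 0], "rot": [0, 0, 0], "gripper": 5.0},
  {"dp": [4.0, -0.3, 0], "rot": [0, 0, 0], "gripper": 5.0},
  {"dp": [4.5, -0.4, 0], "rot": [0, 0, 0], "gripper": 5.0},
  {"dp": [4.5, -0.4, 0], "rot": [0, 0, 0], "gripper": 5.0},
  {"dp": [4.5, -0.4, 0], "rot": [0, 0, 0], "gripper": 5.0},
  {"dp": [4.5, -0.4, 0], "rot": [0, 0, 0], "gripper": 5.0},
  {"dp": [4.5, -0.4, 0], "rot": [0, 0, 0], "gripper": 5.0},
  {"dp": [4.5, -0.4, 0], "rot": [0, 0, 0], "gripper": 5.0},
  {"dp": [4.5, -0.4, 0], "rot": [0, 0, 0], "gripper": 5.0},
  {"dp": [4.5, -0.4, 0], "rot": [0, 0, 0], "gripper": 5.0},
])

```text
time_s: 17.3
tool_pos: [0.5847, 0.1192, 0.2553]
eef_rot: [-3.14, 0.0, 1.521]
contact_force: [0.3, 0.9, -2.0]
width: 0.056
gripper_force: 20.0
```

Emit:
servo_tool([
  {"dp": [4.0, -0.4, 0], "rot": [0, 0, 0], "gripper": 5.0},
  {"dp": [4.0, -0.3, 0], "rot": [0, 0, 0], "gripper": 5.0},
  {"dp": [3.0, -0.2, 0], "rot": [0, 0, 0], "gripper": 5.0},
  {"dp": [2.0, -0.1, 0], "rot": [0, 0, 0], "gripper": 5.0},
  {"dp": [0.8, 0, 0], "rot": [0, 0, 0], "gripper": 5.0},
  {"dp": [0, 0, 0], "rot": [0, 0, 0], "gripper": 5.0},
  {"dp": [0, 0, 0], "rot": [0, 0, 0], "gripper": 5.0},
  {"dp": [0, 0, 0], "rot": [0, 0, 0], "gripper": 5.0},
  {"dp": [0, 0, 0], "rot": [0, 0, 0], "gripper": 5.0},
  {"dp": [0, 0, 0], "rot": [0, 0, 0], "gripper": 5.0},
])

```text
time_s: 18.3
tool_pos: [0.5828, 0.255, 0.2555]
eef_rot: [-3.142, 0.0, 1.52]
contact_force: [0.4, -0.4, -2.2]
width: 0.0555
gripper_force: 20.0
```

Emit:
servo_tool([
  {"dp": [-0.35, 0, 1], "rot": [0, 0, 0], "gripper": 5.0},
  {"dp": [0, 0, 2], "rot": [0, 0, 0], "gripper": 5.0},
  {"dp": [0, 0, 2], "rot": [0, 0, 0], "gripper": 5.0},
  {"dp": [0, 0, 2], "rot": [0, 0, 0], "gripper": 5.0},
  {"dp": [0, 0, 2], "rot": [0, 0, 0], "gripper": 5.0},
  {"dp": [0, 0, 2], "rot": [0, 0, 0], "gripper": 5.0},
  {"dp": [0, 0, 2], "rot": [0, 0, 0], "gripper": 5.0},
  {"dp": [0, 0, 1.2], "rot": [0, 0, 0], "gripper": 5.0},
  {"dp": [0, 0, 0.6], "rot": [0, 0, 0], "gripper": 5.0},
  {"dp": [0, 0, 0], "rot": [0, 0, 0], "gripper": 5.0},
])

```text
time_s: 19.3
tool_pos: [0.5821, 0.252, 0.1066]
eef_rot: [-3.14, 0.001, 1.521]
contact_force: [0.3, 0.1, -2.1]
width: 0.0554
gripper_force: 20.0
```

Emit:
servo_tool([
  {"dp": [0, 0, 0.08], "rot": [0, 0, 0], "gripper": 5.0},
  {"dp": [0, 0, 0.08], "rot": [0, 0, 0], "gripper": 5.0},
  {"dp": [0, 0, 0.08], "rot": [0, 0, 0], "gripper": 5.0},
  {"dp": [0, 0, 0.08], "rot": [0, 0, 0], "gripper": 5.0},
  {"dp": [0, 0, 0.08], "rot": [0, 0, 0], "gripper": 5.0},
  {"dp": [0, 0, 0], "rot": [0, 0, 0], "gripper": 5.0},
  {"dp": [0, 0, 0], "rot": [0, 0, 0], "gripper": 5.0},
  {"dp": [0, 0, 0], "rot": [0, 0, 0], "gripper": 5.0},
  {"dp": [0, 0, 0], "rot": [0, 0, 0], "gripper": 5.0},
  {"dp": [0, 0, 0], "rot": [0, 0, 0], "gripper": 5.0},
])

```text
time_s: 20.3
tool_pos: [0.5825, 0.2524, 0.1034]
eef_rot: [-3.141, 0.0, 1.521]
contact_force: [0.9, 0.0, -2.3]
width: 0.0558
gripper_force: 20.0
```

Emit:
servo_tool([
  {"dp": [0, 0, 0.08], "rot": [0, 0, 0], "gripper": 5.0},
  {"dp": [0, 0, 0.08], "rot": [0, 0, 0], "gripper": 5.0},
  {"dp": [0, 0, 0.08], "rot": [0, 0, 0], "gripper": 5.0},
  {"dp": [0, 0, 0.08], "rot": [0, 0, 0], "gripper": 5.0},
  {"dp": [0, 0, 0.05], "rot": [0, 0, 0], "gripper": 5.0},
  {"dp": [0, 0, 0], "rot": [0, 0, 0], "gripper": 5.0},
  {"dp": [0, 0, 0], "rot": [0, 0, 0], "gripper": 5.0},
  {"dp": [0, 0, 0], "rot": [0, 0, 0], "gripper": 5.0},
  {"dp": [0, 0, 0], "rot": [0, 0, 0], "gripper": 5.0},
  {"dp": [0, 0, 0], "rot": [0, 0, 0], "gripper": 5.0},
])

```text
time_s: 21.3
tool_pos: [0.5825, 0.2523, 0.0998]
eef_rot: [-3.142, 0.0, 1.521]
contact_force: [-1.2, 0.3, -2.9]
width: 0.0561
gripper_force: 20.0
```

Emit:
servo_tool([
  {"dp": [0, 0, 0.05], "rot": [0, 0, 0], "gripper": 5.0},
  {"dp": [0, 0, 0.04], "rot": [0, 0, 0], "gripper": 5.0},
  {"dp": [0, 0, 0.03], "rot": [0, 0, 0], "gripper": 5.0},
  {"dp": [0, 0, 0], "rot": [0, 0, 0], "gripper": 5.0},
  {"dp": [0, 0, 0], "rot": [0, 0, 0], "gripper": 5.0},
  {"dp": [0, 0, 0], "rot": [0, 0, 0], "gripper": 5.0},
  {"dp": [0, 0, 0], "rot": [0, 0, 0], "gripper": 5.0},
  {"dp": [0, 0, 0], "rot": [0, 0, 0], "gripper": 5.0},
  {"dp": [0, 0, 0], "rot": [0, 0, 0], "gripper": 5.0},
  {"dp": [0, 0, 0], "rot": [0, 0, 0], "gripper": 5.0},
])

```text
time_s: 22.3
tool_pos: [0.5825, 0.2523, 0.0985]
eef_rot: [-3.142, 0.0, 1.521]
contact_force: [0.0, 0.2, -2.3]
width: 0.056
gripper_force: 20.0
```

Emit:
servo_tool([
  {"dp": [0, 0, 0.03], "rot": [0, 0, 0], "gripper": 5.0},
  {"dp": [0, 0, 0.03], "rot": [0, 0, 0], "gripper": 5.0},
  {"dp": [0, 0, 0.02], "rot": [0, 0, 0], "gripper": 5.0},
  {"dp": [0, 0, 0], "rot": [0, 0, 0], "gripper": 5.0},
  {"dp": [0, 0, 0], "rot": [0, 0, 0], "gripper": 5.0},
  {"dp": [0, 0, 0], "rot": [0, 0, 0], "gripper": 5.0},
  {"dp": [0, 0, 0], "rot": [0, 0, 0], "gripper": 5.0},
  {"dp": [0, 0, 0], "rot": [0, 0, 0], "gripper": 5.0},
  {"dp": [0, 0, 0], "rot": [0, 0, 0], "gripper": 5.0},
  {"dp": [0, 0, 0], "rot": [0, 0, 0], "gripper": 5.0},
])

```text
time_s: 23.3
tool_pos: [0.5826, 0.2523, 0.0984]
eef_rot: [3.141, 0.0, 1.521]
contact_force: [-3.1, -1.8, 5.3]
width: 0.0555
gripper_force: 20.0
```

Touched down. Open to 7.2 cm only, because of the old tin in front, then rise.

Emit:
servo_tool([
  {"dp": [0, 0, 0], "rot": [0, 0, 0], "gripper": 5.7},
  {"dp": [0, 0, 0], "rot": [0, 0, 0], "gripper": 6.2},
  {"dp": [0, 0, 0], "rot": [0, 0, 0], "gripper": 6.8},
  {"dp": [0, 0, 0], "rot": [0, 0, 0], "gripper": 7.2},
  {"dp": [0, 0, 0], "rot": [0, 0, 0], "gripper": 7.2},
  {"dp": [0, 0, 0], "rot": [0, 0, 0], "gripper": 7.2},
  {"dp": [0, 0, -2], "rot": [0, 0, 0], "gripper": 7.2},
  {"dp": [0, 0, -3], "rot": [0, 0, 0], "gripper": 7.2},
  {"dp": [0, 0, -4], "rot": [0, 0, 0], "gripper": 7.2},
  {"dp": [0, 0, -4], "rot": [0, 0, 0], "gripper": 7.2},
])

```text
time_s: 24.3
tool_pos: [0.582, 0.2522, 0.2286]
eef_rot: [-3.14, 0.001, 1.521]
contact_force: [0.8, 0.3, 0.4]
width: 0.072
gripper_force: 0.0
```

Run:
```python
from h import *
from rig import r
s,c,u,v,P,W=wrist(r);print(s["tool_pos"],s["width"]);cv2.imwrite("pics/w3.png",c["image"][:,:,::-1])
c=r.capture("top");u,v,Q=cloud(c);o=np.array([.5386,.1952]);a=-.046;R=np.array([[np.cos(a),np.sin(a)],[-np.sin(a),np.cos(a)]])
for n,A in(("w",W),("t",Q)):
  for xy,z in(((.492,.256),.13),((.5825,.252),.13),((.576,.137),.17)):
    q=A[(abs(A[:,2]-z)<.005)&(np.hypot(*(A[:,:2]-xy).T)<.036)]
    if len(q)>50:(m,rad)=cv2.minEnclosingCircle(q[:,:2].astype(np.float32));print(n,len(q),np.round(m,4),round(rad,4),(R@(np.array(m)-o)).round(4),np.median(q[:,2]).round(4))
```

```text
[0.58201836 0.25216524 0.2285777 ] 0.07201739290210554
w 4447 [0.4929 0.2557] 0.0284 [-0.0485  0.0584] 0.1299
w 4488 [0.583  0.2512] 0.0281 [0.0418 0.0579] 0.1299
w 1803 [0.5777 0.1381] 0.0213 [ 0.0416 -0.0553] 0.1699
t 631 [0.4917 0.2564] 0.0284 [-0.0496  0.059 ] 0.1297
t 622 [0.5817 0.253 ] 0.0287 [0.0404 0.0597] 0.1298
t 396 [0.5764 0.1375] 0.0213 [ 0.0404 -0.0559] 0.1695
```

View pics/w3.png

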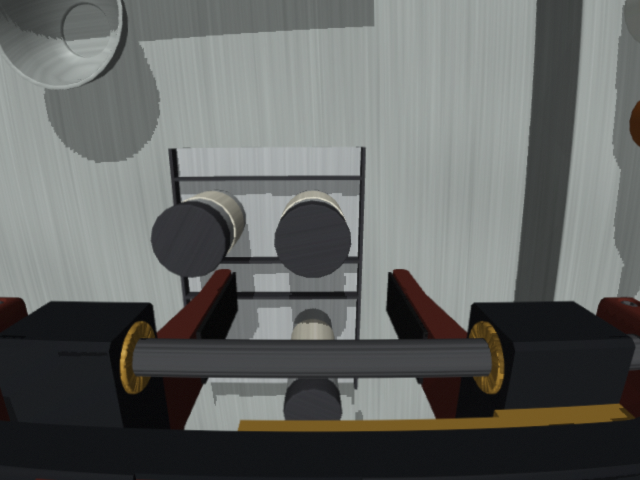

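Both medium tins stand upright in the row (lids at (190,238) and (313,235)). The slim tin is in place, and the robot is clear of everything.

```bash
python3 -c "from rig import r;print(r.hand_in())"
```

```text
the job is handed in; nothing more can be done
None
```

The job is handed in, with no verdict returned: the last images show the old tin upright at the front lip (x about -49 mm), the fresh tin upright behind it (x about +41 mm) in the same row, and the slim tin moved less than 3 mm by measurement.

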